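# File the switch block in the third gap of the divider rack

### The arm

A 6-joint arm with a two-finger parallel gripper is mounted at the origin on the work surface. World frame = base frame: x ahead of the robot, y to its left, z up, the work surface at z = 0. Lengths are in m, angles in degrees, forces in N, time in s.
With the tool pointing down it reaches from about 0.4 to 0.825 m from the base axis. Payload 7 kg.
Tool frame: the origin (TCP) lies at the very end of the fingers, on their centre line; the grasp point (between the pads) lies 19 mm behind it (r.grasp_offset is the z of the grasp point in the tool frame, in m); z points along the fingers, y is the direction in which the jaws open and shut (so a half turn about z gives the same grasp; the last joint's range is limited). The gripper opens to 88 mm and grips with 3 to 60 N. Pads are 19 mm wide; open, the fingers measure 130 mm over their backs; the gripper's body (78 mm by 193 mm) begins 47 mm behind the grasp point.
Start: joints at [-51.675, 20.546, 0.682, 0, -70.136, -16.507], TCP at [0.251, -0.627, 0.201] pointing down, gripper open.
Joint ranges: [-176.03, 176.03], [-82.01, 121.73], [-58.28, 71.71], [-173.87, 95.51], [-174.79, -0.11], [-173.66, 173.66]. Speed limits (degrees/s): [136.94, 136.94, 172.46, 180, 180, 180].

### API

Orientations are given as [roll, pitch, yaw] about the fixed x, y, z axes, in that order (R = Rz(yaw) Ry(pitch) Rx(roll)).
In Python, from plant import r, capture, calibration, order gives the robot as it stands.
- The arm moves only by the tool servo_tool, never from a script. Its arguments are lists of equal length, an entry for each row: "grip": the closure, from -1 (fully open) to 1 (shut), so that 0 is half open; "translation": the shift along the tool's x, y, z in m, a list of three; "turn": the turn about the tool's z in rad. A call has 1 to 10 rows; each row is the pose to reach, as a shift and turn from the pose commanded when the call began, along the tool's axes at that moment; what a row does not reach only later rows make up. A row lasts 1/12 s, in which the tool goes at most 41.7 mm and 7.16 degrees, less where a joint would pass 70% of its speed; a pose out of reach is approached as far as the arm can. A call with a gripper value outside its range is refused whole. The fingers move at their own pace and stop on an object; "newtons" is the grip in N (left out, the last holds). Time passes only in rows, so rows that repeat a pose let the fingers close. It gives the time, the measured TCP pose, the force and the opening at its end, in the units of the state.
- r.get_state(): the state, without advancing time (a new reading comes with each control period).
- capture(name): name is "side" or "top"; returns (picture, depth): 480x640x3 uint8, blue, green, red; 480x640 float32, m along the optical axis (not along the pixel's ray), 0 where there is no reading.
- calibration(name): a dict with "fx", "fy", "cx", "cy" (pixels), "view" (4x4, takes a point from world to camera coordinates). Camera axes: x right, y up, looking along -z (the intrinsics and any distortion apply to the point x, -y, -z); pixel columns grow to the right and rows downward; lengths in m; the calibration is good to about 2 mm. A picture is of the moment at which its call begins. calibration takes no time and is no camera call.
- order.close_job(): hands the job in, once; it reports no verdict.
The state is a dict: "time_s": time; "joints": joint angles; "qd": joint speeds; "joint_torque": joint torques, N m; "tcp_pos": TCP position; "eef_rot": TCP orientation; "contact_force": force on the tool from outside, world axes, zero at the start; "moment": the same for the moment, N m; "gripper_width": finger opening in m.
Only numpy, scipy, OpenCV 4.12 (cv2) and the standard library are available. Lean on these libraries where they do the work, as an engineer would, in place of code of your own. Each camera call takes 0.05 s, during which the arm holds its last target.

### The job

Find the third gap of the divider rack by touch: starting at the end with the tall round post, run a fingertip along the top of the back rail, touching it behind the first, then the second, then the third gap (filled gaps count too). Then push the green switch block along the trough and into that third gap until it is fully home against the back stop. Do not lift or tip the block, leave everything else where it is, and finish clear of it all.

Things in the scene. Friction and masses are not known exactly. Their poses are not given: they have to be found in the camera images.
- rack: Fixed bare aluminium divider rack. Origin: mid-width, on the rubber mat (6 mm above the bench), under the front ends of the dividers; x points into the gaps, y left along the row, z up. Base plate 4 mm thick. Seven dividers, 5 mm thick, tops 40 mm above the mat, at y = -150 to 150 mm every 50 mm, make six gaps 45 mm wide, 62 mm deep (x 0 to 62). Back stop at x = 62 mm, 20 mm high.
- trough (a point): Middle of the rack's trough floor (rack x = -34 mm, y = 0, 4 mm above the mat). The trough runs along the whole front of the dividers, rack x -68 to 0 mm, open above and at both sides; at its front a fixed lip 4 mm thick (x -72 to -68 mm), top 10 mm above the mat.
- post: Tall round steel post, 16 mm diameter, 92 mm high, fixed upright just beyond one end of the back rail, either end (rack x = 69 mm, y = +165 or -165 mm). It marks the end from which the gaps are counted. Origin: centre of its foot on the mat.
- stub: Short square steel stub, 16 x 16 mm, 30 mm high, fixed just beyond the other end of the rail. Origin: centre of its foot on the mat.
- switch_block: Loose green plastic toggle switch block with a short steel toggle on its top: 60 mm long (its x), 32 mm wide (its y), 28 mm high, toggle to 46 mm; 80 to 170 g. Origin: centre of its underside. It starts in the rack's trough on the base plate, length pointing towards the gaps, anywhere along the row. Fully home in a gap its origin is at rack x = 32 mm, its front about flush with the divider ends.
- rail_a: Piece of the steel back rail behind gap number 1 from the rack's left (+y) end, fixed to the rack: 48 mm along y, 14 mm deep in x, rigid. The six pieces lie in line with 2 mm joints. Origin: centre of its top face, 58 mm above the mat (rack x = 69 mm, y = 125 mm, the middle of that gap).
- rail_b: Piece of the steel back rail behind gap number 2 from the rack's left (+y) end, fixed to the rack: 48 mm along y, 14 mm deep in x, rigid. The six pieces lie in line with 2 mm joints. Origin: centre of its top face, 58 mm above the mat (rack x = 69 mm, y = 75 mm, the middle of that gap).
- rail_c: Piece of the steel back rail behind gap number 3 from the rack's left (+y) end, fixed to the rack: 48 mm along y, 14 mm deep in x, rigid. The six pieces lie in line with 2 mm joints. Origin: centre of its top face, 58 mm above the mat (rack x = 69 mm, y = 25 mm, the middle of that gap).
- rail_d: Piece of the steel back rail behind gap number 4 from the rack's left (+y) end, fixed to the rack: 48 mm along y, 14 mm deep in x, rigid. The six pieces lie in line with 2 mm joints. Origin: centre of its top face, 58 mm above the mat (rack x = 69 mm, y = -25 mm, the middle of that gap).
- rail_e: Piece of the steel back rail behind gap number 5 from the rack's left (+y) end, fixed to the rack: 48 mm along y, 14 mm deep in x, rigid. The six pieces lie in line with 2 mm joints. Origin: centre of its top face, 58 mm above the mat (rack x = 69 mm, y = -75 mm, the middle of that gap).
- rail_f: Piece of the steel back rail behind gap number 6 from the rack's left (+y) end, fixed to the rack: 48 mm along y, 14 mm deep in x, rigid. The six pieces lie in line with 2 mm joints. Origin: centre of its top face, 58 mm above the mat (rack x = 69 mm, y = -125 mm, the middle of that gap).
- relay_box: Bystander: loose black box 50 x 32 x 34 mm already filed in the second gap from one end of the rack. Origin: centre of its underside.
- terminal_box: Bystander: loose white box 50 x 32 x 34 mm already filed in the second gap from the other end. Origin: centre of its underside.
- spanner: Bystander: loose chrome combination spanner 172 mm long (its y), 28 mm wide, 8 mm high, lying flat on the mat at the right of the rack. Origin: mid-length, underside.
- screw_tray: Bystander: loose blue open tray 110 x 150 x 30 mm at the left. Origin: centre of its underside.
- grease_jar: Bystander: loose closed jar, 56 mm diameter, 55 mm high, at the right. Origin: centre of its underside.

How it is judged:
By the outcome, as a careful person would: the job done as asked, in the order asked, and still so for the second after the job is handed in, with the robot touching nothing.
It also fails if it takes over 51 s, if anything falls off the work surface, if the arm or the gripper's body presses on something with over 40 N, if the wrist force passes 120 N, or if a joint passes its speed limit or range.

## Working session

There is one attempt and no reset: what is moved stays moved. The work goes in short steps, Python scripts to look and compute and a tool call to move; the robot and the scene stay as the last step left them, time stands still between calls to the robot, and variables do not carry over. Pictures are saved under pics/ and viewed, and the job is handed in when it is done.

Besides the shell and the picture viewer there is one more tool, called by a JSON object that holds its "api" and its "payload", one argument or row to a line. servo_tool: Moves the arm, as the interface text tells. Its arguments: {"type":"object","properties":{"grip":{"type":"array","items":{"type":"number"}},"translation":{"type":"array","items":{"type":"array","items":{"type":"number"}}},"turn":{"type":"array","items":{"type":"number"}},"newtons":{"type":"number"}},"required":["grip","translation","turn"]}

```bash
ls; mkdir -p pics; cat > h.py <<'E'
import numpy as np, cv2
from plant import r, capture, calibration, order
def unproj(name,u,v,d):
    c=calibration(name); V=np.array(c["view"])
    x=(u-c["cx"])/c["fx"]*d; y=(v-c["cy"])/c["fy"]*d
    p=np.stack([x,-y,-d,np.ones_like(d)],-1)
    return (p@np.linalg.inv(V).T)[...,:3]
def cloud(name,depth):
    v,u=np.mgrid[0:480,0:640].astype(float)
    return unproj(name,u,v,depth.astype(float))
E
python3 - <<'E'
from h import *
for n in("top","side"):
    im,d=capture(n); cv2.imwrite(f"pics/{n}0.png",im); np.savez(f"{n}0.npz",im=im,d=d); print(n,{k:np.round(v,4).tolist() for k,v in calibration(n).items()})
print(r.get_state())
E
```

```text
pics
top {'fx': 605.9126, 'fy': 605.9126, 'cx': 310.4761, 'cy': 232.7845, 'view': [[0.0185, -0.9997, 0.0134, 0.0269], [0.9935, 0.0199, 0.1121, -0.5406], [-0.1124, 0.0113, 0.9936, -1.286], [0.0, 0.0, 0.0, 1.0]]}
side {'fx': 580.0876, 'fy': 580.0876, 'cx': 313.5204, 'cy': 241.7253, 'view': [[-0.745, -0.6668, 0.0159, 0.4315], [0.4183, -0.4484, 0.7899, -0.2714], [-0.5196, 0.5952, 0.613, -0.9246], [0.0, 0.0, 0.0, 1.0]]}
{'time_s': 0.1, 'joints': array([-5.16753448e+01,  2.05879037e+01,  6.40909789e-01, -1.65512509e-02,
       -7.01366102e+01, -1.65076167e+01]), 'qd': array([ 0.09702342, -0.20220302,  0.09435909,  0.12608408, -0.01446307,
       -0.11198098]), 'joint_torque': array([-1.60344749e-03, -5.84160340e+01,  2.93753529e+01,  7.01553494e+00,
        1.01760085e-02, -5.83852352e-05]), 'tcp_pos': array([ 0.25066492, -0.62623613,  0.20052801]), 'eef_rot': array([ 1.79915420e+02, -8.83867023e-03, -1.58188590e+02]), 'contact_force': array([ 0.13877621, -0.62619497, -1.09893913]), 'moment': array([ 0.03182294, -0.00679554, -0.01199427]), 'gripper_width': 0.08790555402125999}
```

View pics/top0.png

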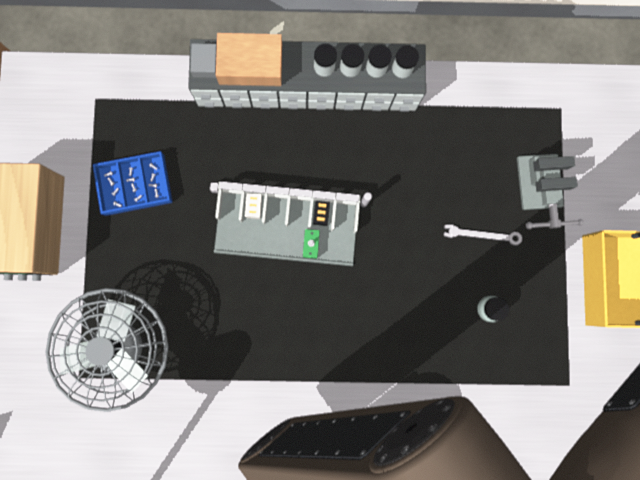

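View pics/side0.png

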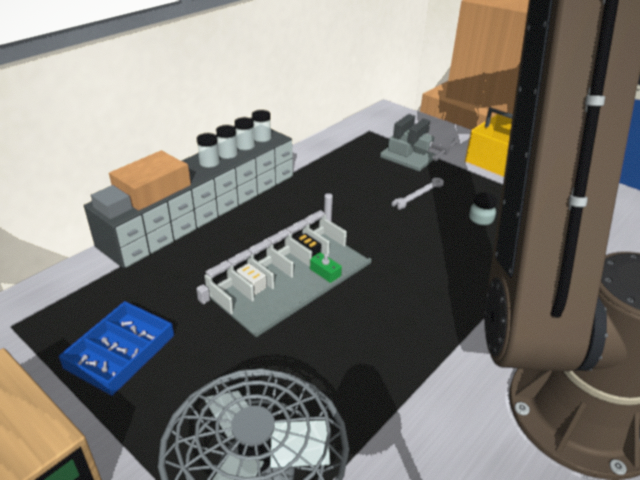

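```bash
python3 - <<'E'
from h import *
for n,(a,b,c,e) in {"top":(170,275,200,390),"side":(190,340,185,385)}.items():
    z=np.load(n+"0.npz"); im=z["im"]
    cv2.imwrite(f"pics/{n}crop.png",cv2.resize(im[a:b,c:e],None,fx=4,fy=4,interpolation=cv2.INTER_CUBIC))
    P=cloud(n,z["d"])
    g=(im[...,1].astype(int)-np.maximum(im[...,0],im[...,2])>50)
    g[:a]=0;g[b:]=0;g[:,:c]=0;g[:,e:]=0
    p=P[g]; print(n,"green",len(p),p.mean(0),np.percentile(p[:,2],[5,50,95]))
    print("depth zero frac",(z["d"]==0).mean())
    # rail top
    q=P[a:b,c:e].reshape(-1,3)
    h=np.histogram(q[:,2],bins=np.arange(0,0.11,0.004)); print(h[0])
    m=(abs(q[:,2]-0.064)<0.004); s=q[m]; mu=s.mean(0); 
    w,v=np.linalg.eigh(np.cov(s[:,:2].T)); ax=v[:,1]; t=(s[:,:2]-mu[:2])@ax
    print("rail",m.sum(),mu,ax,np.degrees(np.arctan2(ax[1],ax[0])),t.min(),t.max(),np.sqrt(w))
    m=q[:,2]>0.08; print("post",m.sum(),q[m].mean(0),np.median(q[m],0))
E
```

```text
top green 341 [0.51551061 0.03721658 0.04157334] [0.03331109 0.03807727 0.04260912]
depth zero frac 0.0039713541666666664
[1912 6535 5835 1876  313  142  223  135  147  335  479  608  167   41
   93  381  412   83    7    4    1    4    2   13   23   10    0]
rail 793 [0.62448714 0.08375718 0.06411011] [0.07761594 0.99698333] 85.54845726500395 -0.16792214654292942 0.15324817452439593 [0.00421289 0.08740973]
post 117 [ 0.49131855 -0.00686717  0.77560422] [0.39203585 0.05216332 1.33801535]
side green 509 [0.50966459 0.04321687 0.03343537] [0.01686861 0.03582536 0.04071367]
depth zero frac 0.004202473958333334
[  514 13509  7424  1486   661   419   488   450   544   687   660   948
   251   156   206   413   571    74    51    49    66    70    48    35
    48    30    12]
rail 984 [0.65043899 0.08799138 0.06420255] [0.11837478 0.99296899] 83.20168420740777 -0.1780015568169373 0.14202471440267353 [0.06881868 0.08515912]
post 439 [0.54418954 0.24883154 0.28558127] [0.82223151 0.11066953 0.09609154]
```

View pics/topcrop.png

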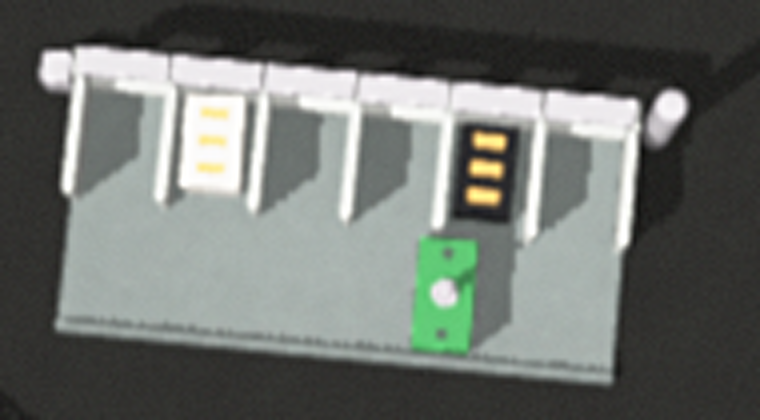

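View pics/sidecrop.png

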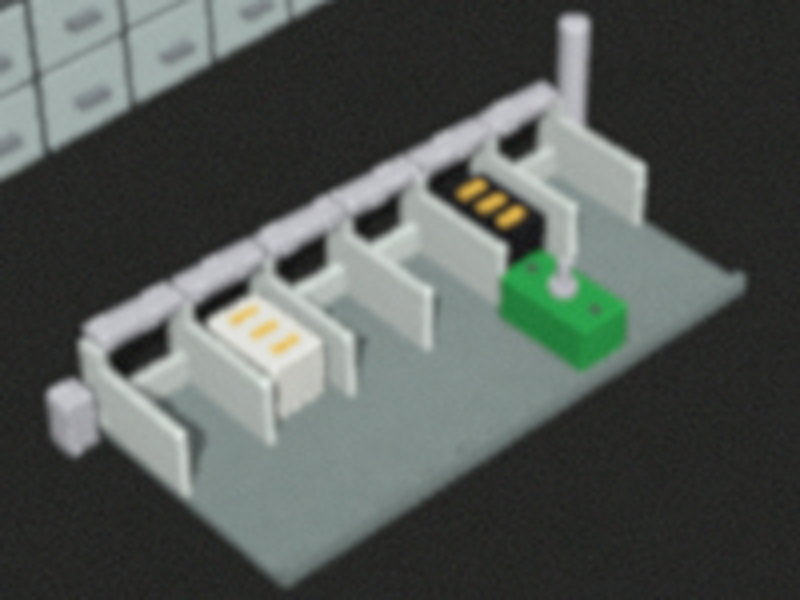

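```bash
cat >> h.py <<'E'
def proj(n,P):
    c=calibration(n); V=np.array(c["view"]); P=np.atleast_2d(P)
    q=P@V[:3,:3].T+V[:3,3]
    return np.stack([c["fx"]*q[:,0]/-q[:,2]+c["cx"], c["fy"]*q[:,1]/q[:,2]+c["cy"]],-1)
E
cat > fit.py <<'E'
from h import *
from scipy.optimize import least_squares
T=[]  # view,model(mm),crop px
for y,c in zip((100,50,0,-50,-100),((170,68),(265,79),(358,88),(452,97),(546,106))): T.append(("top",(69,y,58),c))
T+= [("top",(76,149,58),(77,46)),("top",(76,-149,58),(640,100)),("top",(69,-165,92),(673,104))]
for y,c in zip((150,100,50,0,-50,-100,-150),((68,195),(162,205),(254,214),(346,222),(438,230),(532,241),(624,249))): T.append(("top",(0,y,40),c))
for y,c in zip((100,50,0,-50,-100),((182,288),(264,246),(342,206),(417,165),(489,126))): T.append(("side",(69,y,58),c))
for y,c in zip((150,100,50,0,-50,-100,-150),((188,434),(272,382),(353,335),(431,290),(505,246),(576,204),(643,164))): T.append(("side",(0,y,40),c))
T+=[("side",(69,-165,92),(574,20))]
off={"top":(200,170),"side":(185,190)}
M=np.array([t[1] for t in T])/1000.
px=np.array([(np.array(t[2])+.5)/4-.5+off[t[0]] for t in T]); tv=np.array([t[0]=="top" for t in T])
def W(p,M):
    c,s=np.cos(p[2]),np.sin(p[2]); return np.stack([p[0]+c*M[:,0]-s*M[:,1],p[1]+s*M[:,0]+c*M[:,1],M[:,2]+.006],-1)
def res(p,sel):
    w=W(p,M); o=np.where(tv[:,None],proj("top",w),proj("side",w))-px
    return o[sel].ravel()
for nm,sel in(("both",tv|True),("top",tv),("side",~tv)):
    s=least_squares(res,[0.55,0.09,-.07],args=(sel,),loss="soft_l1"); print(nm,s.x,np.degrees(s.x[2]),np.sqrt((s.fun**2).mean()))
    if nm=="both": print(np.round(res(s.x,sel).reshape(-1,2),1).tolist())
E
python3 fit.py
```

```text
both [ 0.55479935  0.08923385 -0.07467527] -4.278577995158428 0.8217886431525787
[[0.6, 0.5], [0.3, -0.0], [0.4, -0.0], [0.2, -0.1], [0.1, -0.1], [1.4, 0.7], [-0.3, 0.3], [0.4, 0.5], [0.4, -0.3], [0.1, -0.6], [0.2, -0.7], [0.4, -0.5], [0.6, -0.3], [0.3, -0.9], [0.4, -0.7], [-0.8, 0.7], [-0.7, 0.1], [-0.7, -0.6], [-0.8, -0.4], [-1.0, -0.4], [-0.4, 1.9], [0.2, 2.2], [0.4, 1.9], [0.3, 1.6], [0.4, 1.7], [0.3, 1.8], [0.4, 1.8], [0.2, 1.0]]
top [ 0.55442951  0.08997248 -0.07471272] -4.280723658642052 0.41334703472158535
side [ 0.55727967  0.08624668 -0.07484957] -4.28856459988138 0.7582848555357188
```

```bash
python3 - <<'E'
from h import *
p=np.array([.555,.089,-.0747])
pts=(np.array([(422,238),(477,240),(470,353),(411,350)])+.5)/4-.5+(200,170)
c=calibration("top");V=np.array(c["view"]);C=np.linalg.inv(V)[:3,3]
w=[]
for u,v in pts:
    d=unproj("top",u,v,np.array(1.0))-C; w.append(C+d*(.038-C[2])/d[2])
w=np.array(w); print(w)
cc,s=np.cos(p[2]),np.sin(p[2]); R=np.array([[cc,-s],[s,cc]])
q=(w[:,:2]-p[:2])@R; print(np.round(q*1000,1), q.mean(0))
print("CAM",C)
E
```

```text
[[0.54680092 0.04913577 0.038     ]
 [0.54631014 0.01940705 0.038     ]
 [0.48509425 0.02213305 0.038     ]
 [0.48609176 0.05386368 0.038     ]]
[[ -5.2 -40.4]
 [ -3.5 -70. ]
 [-64.7 -71.9]
 [-66.1 -40.2]] [-0.03487183 -0.05562273]
CAM [0.39203585 0.05216332 1.33801535]
```

{"api": "servo_tool", "payload": {
  "grip": [1,1,1,1,1,1,1,1,1,1],
  "translation": [
    [-0.028,0.02,0],
    [-0.056,0.041,0],
    [-0.084,0.061,0],
    [-0.112,0.082,0],
    [-0.14,0.102,0],
    [-0.168,0.122,0],
    [-0.196,0.143,0],
    [-0.224,0.163,0],
    [-0.252,0.184,0],
    [-0.28,0.204,0]
  ],
  "turn": [-0.11,-0.22,-0.34,-0.45,-0.56,-0.67,-0.78,-0.89,-1.0,-1.115],
  "newtons": 10
}}

```text
time_s: 0.93
tcp_pos: [0.4353, -0.3314, 0.2012]
eef_rot: [180.0, 0.0, -94.0]
contact_force: [1.0, -0.2, 0.9]
gripper_width: 0.0262
```

{"api": "servo_tool", "payload": {
  "grip": [1,1,1,1,1,1,1,1,1,1],
  "translation": [
    [-0.03,-0.016,0],
    [-0.062,-0.032,0],
    [-0.095,-0.049,0],
    [-0.13,-0.067,0],
    [-0.165,-0.085,0],
    [-0.2,-0.103,0],
    [-0.235,-0.121,0],
    [-0.27,-0.139,0],
    [-0.295,-0.152,0],
    [-0.305,-0.157,0]
  ],
  "turn": [0,0,0,0,0,0,0,0,0,0]
}}

```text
time_s: 1.77
tcp_pos: [0.6158, -0.0375, 0.2005]
eef_rot: [180.0, -0.0, -94.2]
contact_force: [-0.4, -0.4, 0.4]
gripper_width: 0.0006
```

{"api": "servo_tool", "payload": {
  "grip": [1,1,1,1,1,1,1,1],
  "translation": [
    [0,0,0.025],
    [0,0,0.06],
    [0,0,0.09],
    [0,0,0.11],
    [0,0,0.118],
    [0,0,0.12],
    [0,0,0.12],
    [0,0,0.12]
  ],
  "turn": [0,0,0,0,0,0,0,0]
}}

```text
time_s: 2.43
tcp_pos: [0.6154, -0.0409, 0.0829]
eef_rot: [-179.9, 0.0, -94.3]
contact_force: [-0.3, 0.2, 0.2]
gripper_width: 0.0004
```

```bash
python3 - <<'E'
from h import *
im,d=capture("side"); cv2.imwrite("pics/s1.png",cv2.resize(im[150:370,170:420],None,fx=3,fy=2.7)[:600]); print(r.get_state())
E
```

```text
{'time_s': 2.4833, 'joints': array([ 1.43370024e+01,  2.06576868e+01, -1.57935688e+01,  2.56677203e-02,
       -5.33982499e+01, -1.86434993e+01]), 'qd': array([ 0.09908762, -0.27292575, -0.08067426, -0.12597973,  0.2078221 ,
       -0.0155778 ]), 'joint_torque': array([-2.62542791e-02, -5.32259452e+01,  2.47122234e+01,  5.91546312e+00,
        3.93059663e-04,  1.04870836e-03]), 'tcp_pos': array([ 0.6155198 , -0.04079766,  0.08310685]), 'eef_rot': array([-1.79850805e+02,  2.85462068e-02, -9.42911824e+01]), 'contact_force': array([-0.13726891, -0.27853308,  0.1668608 ]), 'moment': array([-0.02172727,  0.07178741, -0.01273162]), 'gripper_width': 0.0009280325582789799}
```

View pics/s1.png

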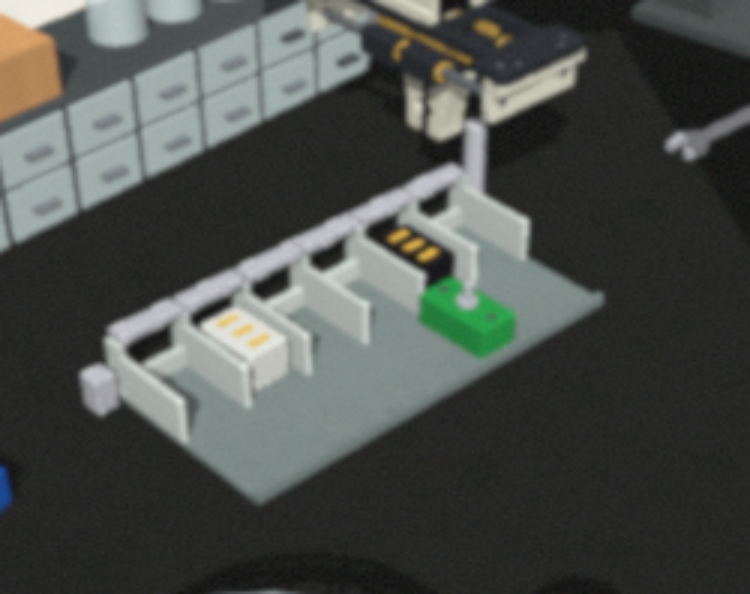

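```bash
python3 - <<'E'
from h import *
for P in([.6155,-.041,.083],[.6155,-.041,.064]):
    q=proj("side",[P])[0]; print(q,(q-[170,150])*[3,2.7])
im,d=capture("side"); cv2.imwrite("pics/s2.png",cv2.resize(im[150:280,270:400],None,fx=4,fy=4)); im,d=capture("top"); cv2.imwrite("pics/t2.png",cv2.resize(im[150:280,200:400],None,fx=4,fy=4))
E
```

```text
[314.29716146 208.37026507] [432.89148438 157.5997157 ]
[314.14692902 215.76661912] [432.44078706 177.56987162]
```

View pics/s2.png

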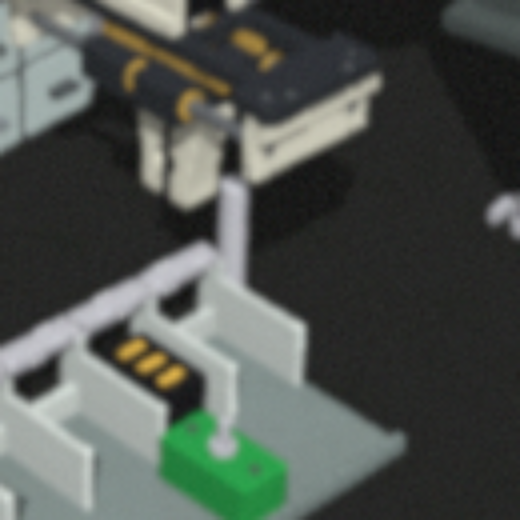

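View pics/t2.png

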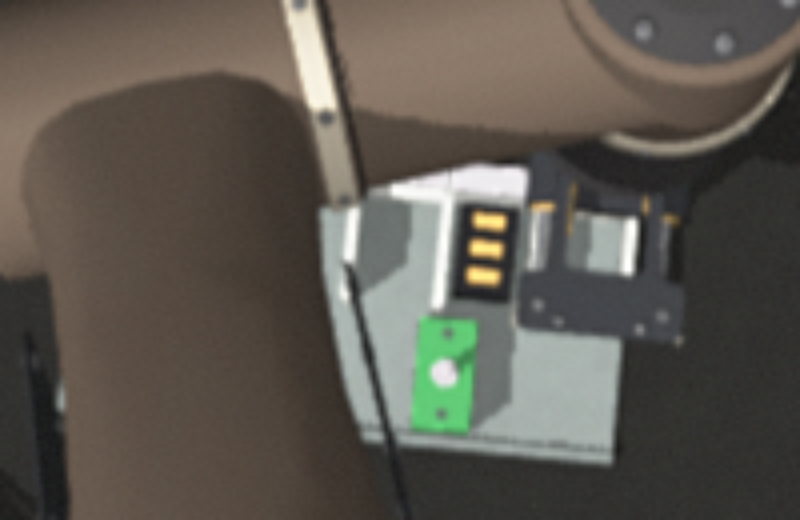

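```bash
python3 - <<'E'
from h import *
im,d=capture("side"); P=cloud("side",d)
for cx,cy in [(185,170),(185,185),(195,195),(185,203),(205,190),(150,170),(150,185),(155,160),(170,170),(232,190)]:
    u,v=int(270+cx/4),int(150+cy/4); print((cx,cy),(u,v),np.round(P[v,u]*1000),im[v,u])
E
```

```text
(185, 170) (316, 192) [603. -30. 135.] [169 185 187]
(185, 185) (316, 196) [601. -29. 126.] [170 185 186]
(195, 195) (318, 198) [601. -35. 118.] [177 194 196]
(185, 203) (316, 200) [600. -28. 118.] [161 176 177]
(205, 190) (321, 197) [599. -42. 119.] [178 194 195]
(150, 170) (307, 192) [627. -30. 124.] [166 181 182]
(150, 185) (307, 196) [628. -31. 113.] [120 133 134]
(155, 160) (308, 190) [626. -32. 128.] [179 195 196]
(170, 170) (312, 192) [613. -30. 130.] [74 79 80]
(232, 190) (328, 197) [610. -78.  96.] [207 200 201]
```

```bash
python3 - <<'E'
from h import *
im,d=capture("side"); c=im[170:225,290:345].astype(float)
cv2.imwrite("pics/s3.png",np.clip(cv2.resize(c,None,fx=10,fy=10)*2.5,0,255).astype(np.uint8))
P=cloud("side",d); 
for v in range(196,216,1): print(v,[tuple(np.round(P[v,u]*1000).astype(int).tolist()) for u in (308,312,316)], im[v,[308,312,316],1])
E
```

```text
196 [(625, -31, 115), (614, -32, 119), (599, -27, 128)] [157 111 184]
197 [(735, -154, 3), (613, -30, 118), (601, -29, 124)] [115 112 185]
198 [(727, -145, 8), (616, -34, 112), (602, -30, 120)] [ 70 106 188]
199 [(727, -145, 6), (612, -30, 113), (602, -30, 118)] [ 43  95 190]
200 [(723, -140, 7), (714, -145, 9), (599, -27, 118)] [ 37  68 181]
201 [(720, -138, 7), (716, -148, 3), (602, -31, 113)] [ 36  38 144]
202 [(716, -133, 8), (706, -136, 11), (704, -148, 6)] [39 28 94]
203 [(716, -133, 5), (705, -135, 9), (700, -143, 7)] [35 23 45]
204 [(714, -131, 4), (702, -131, 9), (694, -137, 10)] [39 26 28]
205 [(707, -123, 9), (701, -131, 7), (694, -137, 7)] [37 16 21]
206 [(703, -119, 10), (701, -130, 5), (692, -135, 7)] [37 25 29]
207 [(705, -121, 5), (698, -127, 5), (689, -131, 7)] [39 30 27]
208 [(702, -117, 5), (694, -123, 6), (687, -129, 6)] [37 31 23]
209 [(696, -111, 8), (691, -119, 7), (684, -126, 7)] [38 32 23]
210 [(694, -109, 7), (686, -114, 9), (679, -120, 9)] [42 37 32]
211 [(693, -107, 6), (687, -114, 5), (677, -118, 8)] [37 36 72]
212 [(688, -103, 8), (683, -111, 6), (622, -55, 63)] [ 37  44 125]
213 [(688, -102, 6), (678, -105, 9), (620, -52, 63)] [ 39  77 171]
214 [(687, -101, 4), (677, -104, 7), (617, -48, 64)] [ 48 134 189]
215 [(681, -95, 7), (622, -42, 62), (614, -46, 64)] [ 85 176 194]
```

View pics/s3.png

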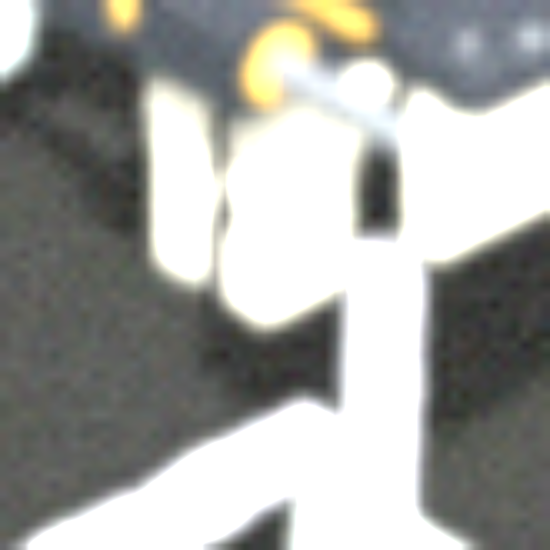

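```bash
python3 - <<'E'
from h import *
print(proj("top",[[.6155,-.041,z] for z in (.15,.2)]), proj("side",[[.6155,-.041,z] for z in (.083,.1,.11,.15)]))
im,d=capture("top"); P=cloud("top",d)
for cx,cy in [(530,330),(600,310),(675,330),(530,160),(680,240),(545,240)]:
    u,v=int(200+cx/4),int(150+cy/4); print((cx,cy),np.round(P[v,u]*1000))
im,d=capture("side"); P=cloud("side",d)
m=np.zeros((480,640),bool); m[165:205,290:330]=1
m&=(P[...,2]>.09)&(P[...,2]<.3)&(abs(P[...,0]-.61)<.06)&(abs(P[...,1]+.04)<.06)&(im.min(-1)>130)
Q=P[m]; print(len(Q),Q.min(0),Q.max(0)); 
for lo in np.arange(.1,.2,.01):
    s=Q[(Q[:,2]>=lo)&(Q[:,2]<lo+.01)]
    if len(s):print(round(lo,2),len(s),np.percentile(s[:,0],[5,95]).round(3),np.percentile(s[:,1],[5,95]).round(3))
E
```

```text
[[351.31548435 189.13223558]
 [353.42075855 184.32093867]] [[314.29716146 208.37026507]
 [314.43403655 201.63152992]
 [314.51566054 197.61295773]
 [314.85065974 181.12003055]]
(530, 330) [522.  -1. 213.]
(600, 310) [531. -34. 215.]
(675, 330) [522. -68. 218.]
(530, 160) [604.  -0. 197.]
(680, 240) [597. -95.   4.]
(545, 240) [566.  -9. 192.]
252 [ 0.56000704 -0.0837932   0.09024842] [ 0.6333153  -0.00952404  0.19261115]
0.1 3 [0.604 0.615] [-0.074 -0.048]
0.11 50 [0.599 0.631] [-0.05  -0.029]
0.12 66 [0.598 0.631] [-0.048 -0.029]
0.13 56 [0.597 0.631] [-0.046 -0.029]
0.14 39 [0.596 0.627] [-0.04  -0.029]
0.15 9 [0.595 0.6  ] [-0.034 -0.028]
0.16 1 [0.591 0.591] [-0.026 -0.026]
0.17 2 [0.58  0.581] [-0.036 -0.035]
0.19 1 [0.56 0.56] [-0.01 -0.01]
```

{"api": "servo_tool", "payload": {
  "grip": [1,1,1,1,1,1,1],
  "translation": [
    [0,0,0.004],
    [0,0,0.008],
    [0,0,0.011],
    [0,0,0.013],
    [0,0,0.015],
    [0,0,0.015],
    [0,0,0.015]
  ],
  "turn": [0,0,0,0,0,0,0]
}}

```text
time_s: 3.37
tcp_pos: [0.6143, -0.0408, 0.0661]
eef_rot: [180.0, -0.0, -94.3]
contact_force: [0.0, -0.6, 1.1]
gripper_width: 0.0005
```

{"api": "servo_tool", "payload": {
  "grip": [1,1,1],
  "translation": [
    [0,0,0.001],
    [0,0,0.002],
    [0,0,0.002]
  ],
  "turn": [0,0,0]
}}

```text
time_s: 3.62
tcp_pos: [0.6143, -0.0408, 0.0643]
eef_rot: [180.0, 0.0, -94.3]
contact_force: [0.5, -0.1, 0.2]
gripper_width: 0.0007
```

{"api": "servo_tool", "payload": {
  "grip": [1,1,1],
  "translation": [
    [0,0,0.001],
    [0,0,0.002],
    [0,0,0.002]
  ],
  "turn": [0,0,0]
}}

```text
time_s: 3.87
tcp_pos: [0.6143, -0.0408, 0.0621]
eef_rot: [180.0, -0.0, -94.3]
contact_force: [0.2, 0.1, 0.4]
gripper_width: 0.0006
```

{"api": "servo_tool", "payload": {
  "grip": [1,1,1],
  "translation": [
    [0,0,0.001],
    [0,0,0.001],
    [0,0,0.001]
  ],
  "turn": [0,0,0]
}}

```text
time_s: 4.12
tcp_pos: [0.6143, -0.0408, 0.0613]
eef_rot: [180.0, -0.0, -94.3]
contact_force: [0.3, 0.4, 0.4]
gripper_width: 0.0008
```

```bash
python3 - <<'E'
from h import *
im,d=capture("side"); c=im[180:235,285:345].astype(float)
cv2.imwrite("pics/s4.png",np.clip(cv2.resize(c,None,fx=10,fy=10)*1.,0,255).astype(np.uint8))
P=cloud("side",d)
for u in (306,310,314,316,318,320): print(u,[(v,*np.round(P[v,u]*1000).astype(int).tolist()) for v in range(200,218)if P[v,u,2]>.04][:14])
E
```

```text
306 [(200, 631, -32, 101), (201, 635, -36, 95), (202, 631, -32, 96), (203, 630, -31, 94)]
310 [(200, 620, -32, 106), (201, 625, -38, 98), (202, 620, -32, 101), (203, 621, -33, 98), (204, 622, -34, 94), (205, 619, -32, 94), (206, 621, -34, 90), (216, 621, -34, 65), (217, 618, -31, 65)]
314 [(200, 608, -31, 112), (201, 608, -31, 110), (202, 610, -34, 105), (203, 605, -28, 108), (204, 607, -31, 103), (205, 607, -30, 101), (206, 606, -29, 100), (207, 606, -30, 96), (208, 606, -29, 95), (209, 608, -32, 90), (213, 622, -48, 65), (214, 619, -45, 65), (215, 620, -45, 62), (216, 611, -36, 68)]
316 [(200, 603, -31, 115), (201, 606, -35, 109), (202, 600, -28, 113), (203, 603, -32, 107), (204, 599, -28, 108), (205, 602, -31, 103), (206, -45, 716, 774), (207, 599, -28, 101), (208, 602, -30, 96), (209, 602, -31, 93), (210, 603, -32, 89), (212, 620, -52, 65), (213, 620, -52, 64), (214, 616, -48, 65)]
318 [(200, 597, -30, 118), (201, 599, -33, 113), (202, 599, -33, 111), (203, 602, -36, 105), (204, 598, -33, 106), (205, 601, -36, 101), (206, 599, -33, 101), (207, 601, -35, 96), (208, 600, -35, 95), (209, 600, -36, 91), (211, 621, -60, 64), (212, 618, -56, 65), (213, 617, -55, 63), (214, 614, -52, 64)]
320 [(200, 599, -39, 113), (201, 600, -40, 109), (202, 600, -40, 107), (203, 599, -39, 105), (204, 600, -41, 102), (205, 599, -39, 100), (206, 600, -41, 96), (207, 597, -38, 96), (208, 602, -43, 89), (210, 623, -68, 62), (211, 616, -60, 66), (212, 614, -58, 65), (213, 611, -55, 66), (214, 610, -53, 65)]
```

View pics/s4.png

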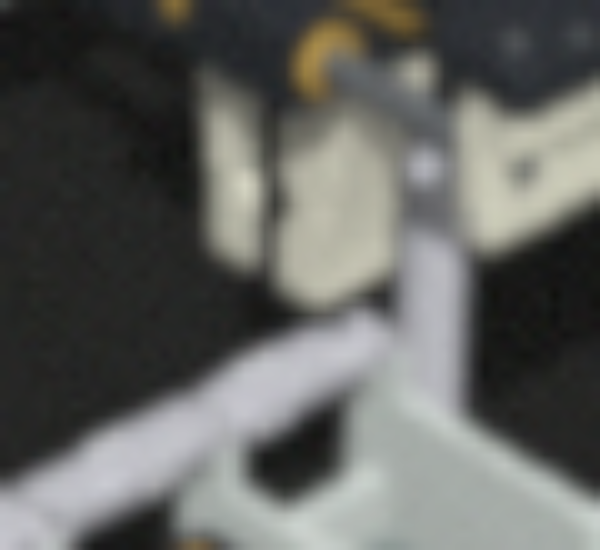

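```bash
python3 - <<'E'
from h import *
im,d=capture("side"); P=cloud("side",d)
pp=np.array([.555,.089]);t=-.0747
R=np.array([[np.cos(t),-np.sin(t)],[np.sin(t),np.cos(t)]])
m=(P[...,2]>.07)&(P[...,2]<.3)
ii=np.zeros_like(m); ii[140:230,260:390]=1; m&=ii
Q=P[m]; rk=(Q[:,:2]-pp)@R
ok=(abs(rk[:,0]-69)<1e9)&(abs(rk[:,0])<.3)&(abs(rk[:,1])<.4)
Q=Q[ok];rk=rk[ok]
for lo in np.arange(.07,.26,.01):
    s=(Q[:,2]>=lo)&(Q[:,2]<lo+.01)
    if s.sum(): print(round(lo,2),s.sum(),np.percentile(rk[s,0]*1000,[3,50,97]).round(),np.percentile(rk[s,1]*1000,[3,50,97]).round())
# column scan over body right piece
for u in (335,337,340,344,350,356): 
    L=[(v,*np.round(P[v,u]*1000).astype(int).tolist()) for v in range(150,216) if P[v,u,2]>.05 and P[v,u,2]<.3]; print(u,L[-3:])
cv2.imwrite("pics/s5.png",cv2.resize(im[100:240,240:400],None,fx=4.5,fy=4.2))
E
```

```text
0.07 61 [ 62. 283. 290.] [-194. -165. -156.]
0.08 86 [ 59. 281. 290.] [-188. -166. -118.]
0.09 132 [ 54.  72. 290.] [-184. -157. -114.]
0.1 182 [ 53. 286. 299.] [-251. -164. -114.]
0.11 124 [ 52.  80. 298.] [-242. -129. -114.]
0.12 74 [49. 62. 87.] [-134. -116. -114.]
0.13 45 [47. 52. 86.] [-129. -116. -113.]
0.14 7 [45. 47. 52.] [-118. -117. -114.]
0.15 153 [-20. -14. 153.] [-160. -113.  -87.]
0.16 403 [-20.  37. 152.] [-156.  -96.  -86.]
0.17 517 [-24.  52. 152.] [-153.  -98.  -87.]
0.18 351 [-27.  40. 157.] [-154. -103.  -87.]
0.19 1027 [-27.  28. 160.] [-157. -112.  -88.]
0.2 210 [ 53.  66. 116.] [-150. -106. -100.]
0.21 180 [ 52.  62. 116.] [-150. -108. -102.]
0.22 176 [ 53.  60. 117.] [-146. -106. -102.]
0.23 94 [ 52.  57. 107.] [-147. -120. -103.]
0.24 74 [52. 56. 97.] [-115.  -90.  -86.]
0.25 117 [32. 52. 78.] [-125.  -93.  -86.]
335 [(201, 531, -4, 159), (202, 531, -4, 156), (203, 529, -2, 156)]
337 [(200, 531, -10, 157), (201, 531, -9, 156), (202, 530, -8, 154)]
340 [(198, 529, -16, 160), (199, 530, -17, 157), (200, 529, -16, 156)]
344 [(196, 527, -26, 161), (197, 529, -28, 157), (198, 527, -26, 156)]
350 [(193, 526, -43, 160), (194, 528, -45, 156), (195, 528, -46, 153)]
356 [(190, 524, -59, 160), (191, 524, -60, 158), (192, 524, -59, 156)]
```

View pics/s5.png

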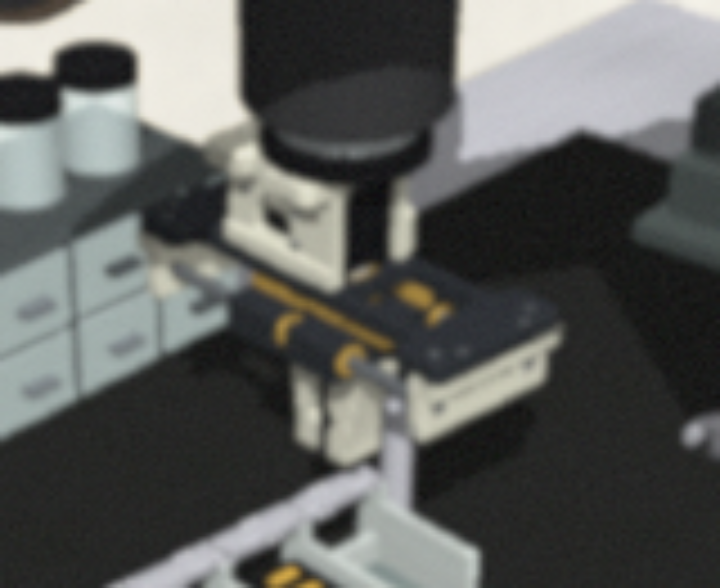

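The side picture and its depth put the fingertips at z≈0.088 m, with the body 66 mm above them as specified. The reported TCP z is 0.061 m, so the reading is about 27 mm low. I'll rely on the camera and on touch, and go down carefully.

{"api": "servo_tool", "payload": {
  "grip": [1,1,1,1,1,1,1],
  "translation": [
    [0,0,0.003],
    [0,0,0.006],
    [0,0,0.009],
    [0,0,0.012],
    [0,0,0.014],
    [0,0,0.015],
    [0,0,0.015]
  ],
  "turn": [0,0,0,0,0,0,0]
}}

```text
time_s: 4.8
tcp_pos: [0.6142, -0.0408, 0.046]
eef_rot: [180.0, -0.0, -94.3]
contact_force: [1.0, 0.0, 0.0]
gripper_width: 0.0006
```

{"api": "servo_tool", "payload": {
  "grip": [1,1,1],
  "translation": [
    [0,0,0.001],
    [0,0,0.002],
    [0,0,0.002]
  ],
  "turn": [0,0,0]
}}

```text
time_s: 5.05
tcp_pos: [0.6143, -0.0408, 0.0443]
eef_rot: [180.0, -0.0, -94.3]
contact_force: [0.0, 0.4, -0.9]
gripper_width: 0.0006
```

{"api": "servo_tool", "payload": {
  "grip": [1,1,1],
  "translation": [
    [0,0,0.001],
    [0,0,0.002],
    [0,0,0.002]
  ],
  "turn": [0,0,0]
}}

```text
time_s: 5.3
tcp_pos: [0.6143, -0.0408, 0.0422]
eef_rot: [180.0, -0.0, -94.3]
contact_force: [1.3, -0.5, 0.3]
gripper_width: 0.0009
```

{"api": "servo_tool", "payload": {
  "grip": [1,1,1],
  "translation": [
    [0,0,0.001],
    [0,0,0.002],
    [0,0,0.002]
  ],
  "turn": [0,0,0]
}}

```text
time_s: 5.55
tcp_pos: [0.6143, -0.0408, 0.0401]
eef_rot: [180.0, -0.0, -94.3]
contact_force: [-0.1, 0.6, 0.4]
gripper_width: 0.0005
```

{"api": "servo_tool", "payload": {
  "grip": [1,1,1],
  "translation": [
    [0,0,0.001],
    [0,0,0.001],
    [0,0,0.001]
  ],
  "turn": [0,0,0]
}}

```text
time_s: 5.8
tcp_pos: [0.6144, -0.0408, 0.0393]
eef_rot: [180.0, -0.0, -94.3]
contact_force: [-0.3, -0.5, 0.9]
gripper_width: 0.0003
```

{"api": "servo_tool", "payload": {
  "grip": [1,1,1],
  "translation": [
    [0,0,0.001],
    [0,0,0.001],
    [0,0,0.001]
  ],
  "turn": [0,0,0]
}}

```text
time_s: 6.05
tcp_pos: [0.6145, -0.0408, 0.0391]
eef_rot: [-180.0, -0.0, -94.3]
contact_force: [-1.9, 0.6, 6.0]
gripper_width: 0.0007
```

{"api": "servo_tool", "payload": {
  "grip": [1,1,1,1,1,1,1,1,1,1],
  "translation": [
    [-0.003,0,0],
    [-0.009,0,0],
    [-0.016,0,0],
    [-0.023,0,0],
    [-0.03,0,0],
    [-0.037,0,0],
    [-0.043,0,0],
    [-0.048,0,0],
    [-0.05,0,0],
    [-0.05,0,0]
  ],
  "turn": [0,0,0,0,0,0,0,0,0,0]
}}

```text
time_s: 6.88
tcp_pos: [0.6188, 0.0094, 0.0391]
eef_rot: [-179.9, -0.0, -94.3]
contact_force: [-1.1, -1.6, 6.3]
gripper_width: 0.0007
```

{"api": "servo_tool", "payload": {
  "grip": [1,1,1,1,1,1,1,1,1,1],
  "translation": [
    [-0.003,0,0],
    [-0.009,0,0],
    [-0.016,0,0],
    [-0.023,0,0],
    [-0.03,0,0],
    [-0.037,0,0],
    [-0.043,0,0],
    [-0.048,0,0],
    [-0.05,0,0],
    [-0.05,0,0]
  ],
  "turn": [0,0,0,0,0,0,0,0,0,0]
}}

```text
time_s: 7.72
tcp_pos: [0.6225, 0.0593, 0.0391]
eef_rot: [-179.9, -0.0, -94.3]
contact_force: [-1.5, -0.7, 6.3]
gripper_width: 0.0006
```

```bash
python3 - <<'E'
from h import *
im,d=capture("side"); cv2.imwrite("pics/s6.png",cv2.resize(im[150:330,190:390],None,fx=4,fy=3.3)[:600])
E
```

```text
(no output)
```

View pics/s6.png

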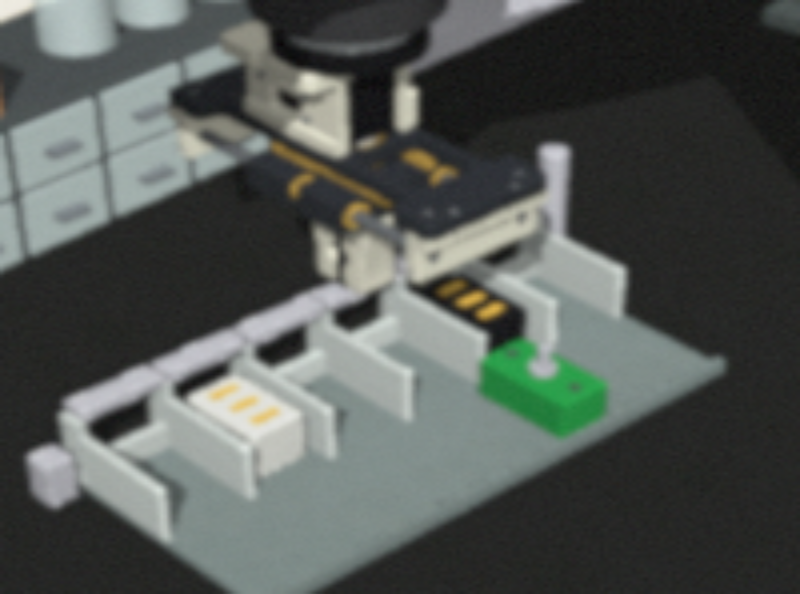

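{"api": "servo_tool", "payload": {
  "grip": [1,1,1,1,1,1],
  "translation": [
    [0,0,-0.008],
    [0,0,-0.022],
    [0,0,-0.04],
    [0,0,-0.055],
    [0,0,-0.06],
    [0,0,-0.06]
  ],
  "turn": [0,0,0,0,0,0]
}}

```text
time_s: 8.27
tcp_pos: [0.6227, 0.0595, 0.0999]
eef_rot: [-179.9, 0.1, -94.3]
contact_force: [0.4, -0.4, -0.8]
gripper_width: 0.0004
```

{"api": "servo_tool", "payload": {
  "grip": [1,1,1,1,1,1,1,1],
  "translation": [
    [0.01,0.015,0],
    [0.025,0.038,0],
    [0.04,0.062,0],
    [0.053,0.082,0],
    [0.063,0.097,0],
    [0.0675,0.104,0],
    [0.0675,0.104,0],
    [0.0675,0.104,0]
  ],
  "turn": [0,0,0,0,0,0,0,0]
}}

```text
time_s: 8.93
tcp_pos: [0.5135, -0.0004, 0.0983]
eef_rot: [-180.0, 0.0, -94.3]
contact_force: [0.6, 0.3, 0.5]
gripper_width: 0.0004
```

{"api": "servo_tool", "payload": {
  "grip": [1,1,1,1,1,1,1],
  "translation": [
    [0,0,0.015],
    [0,0,0.035],
    [0,0,0.055],
    [0,0,0.07],
    [0,0,0.078],
    [0,0,0.08],
    [0,0,0.08]
  ],
  "turn": [0,0,0,0,0,0,0]
}}

```text
time_s: 9.52
tcp_pos: [0.5135, -0.0004, 0.0178]
eef_rot: [179.9, -0.0, -94.3]
contact_force: [0.2, -0.1, 0.6]
gripper_width: 0.0006
```

```bash
python3 - <<'E'
from h import *
print(r.get_state()["tcp_pos"],r.get_state()["contact_force"])
for n,(a,b,c,e) in {"top":(150,275,200,390),"side":(170,330,210,390)}.items():
    im,d=capture(n); cv2.imwrite(f"pics/{n}7.png",cv2.resize(im[a:b,c:e],None,fx=3.5,fy=3.5))
P=cloud("side",d)
E
python3 -c "
import cv2,numpy as np
a=cv2.imread('pics/top7.png');b=cv2.imread('pics/side7.png');print(a.shape,b.shape)"
```

```text
[ 5.13461662e-01 -3.91991742e-04  1.77799951e-02] [ 0.18964545 -0.09462375  0.64171609]
(438, 665, 3) (560, 630, 3)
```

View pics/side7.png

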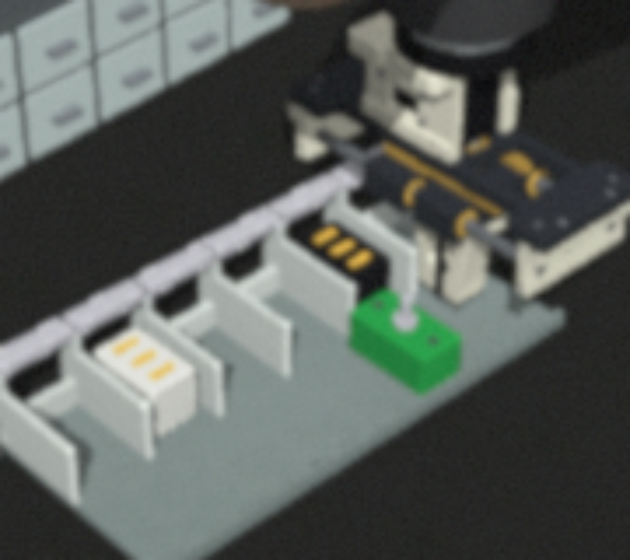

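View pics/top7.png

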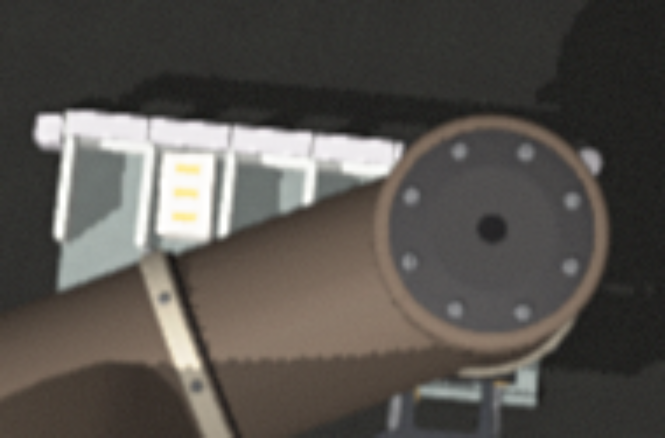

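{"api": "servo_tool", "payload": {
  "grip": [1,1,1,1,1,1],
  "translation": [
    [0,0,0.006],
    [0,0,0.013],
    [0,0,0.02],
    [0,0,0.025],
    [0,0,0.026],
    [0,0,0.026]
  ],
  "turn": [0,0,0,0,0,0]
}}

```text
time_s: 10.12
tcp_pos: [0.5127, -0.0008, -0.0083]
eef_rot: [179.9, -0.0, -94.3]
contact_force: [-0.8, -0.0, -0.0]
gripper_width: 0.0007
```

{"api": "servo_tool", "payload": {
  "grip": [1,1,1,1,1,1,1,1,1,1],
  "translation": [
    [-0.002,0,0],
    [-0.005,0,0],
    [-0.007,0,0],
    [-0.009,0,0],
    [-0.011,0,0],
    [-0.013,0,0],
    [-0.015,0,0],
    [-0.017,0,0],
    [-0.019,0,0],
    [-0.021,0,0]
  ],
  "turn": [0,0,0,0,0,0,0,0,0,0]
}}

```text
time_s: 10.95
tcp_pos: [0.5147, 0.0205, -0.0076]
eef_rot: [180.0, -0.0, -94.3]
contact_force: [0.1, -1.0, 1.5]
gripper_width: 0.0007
```

```bash
python3 - <<'E'
from h import *
im,d=capture("side"); cv2.imwrite("pics/s8.png",cv2.resize(im[170:330,210:390],None,fx=3.5,fy=3.5))
E
```

```text
(no output)
```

View pics/s8.png

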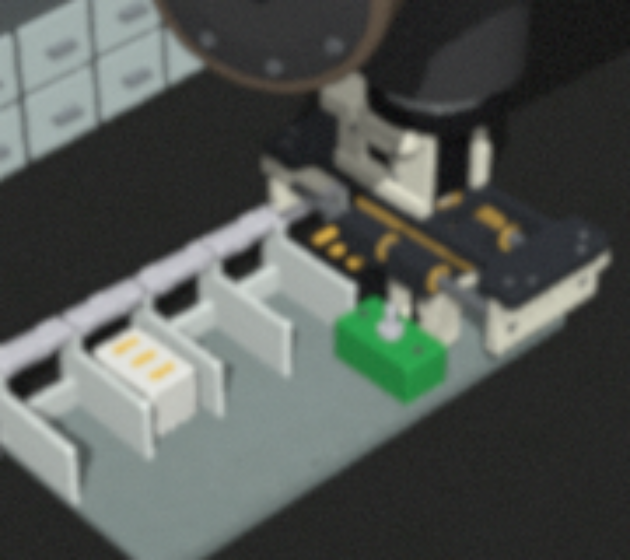

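{"api": "servo_tool", "payload": {
  "grip": [1,1,1,1,1,1,1,1,1,1],
  "translation": [
    [-0.002,0,0],
    [-0.004,0,0],
    [-0.007,0,0],
    [-0.01,0,0],
    [-0.013,0,0],
    [-0.016,0,0],
    [-0.018,0,0],
    [-0.02,0,0],
    [-0.021,0,0],
    [-0.021,0,0]
  ],
  "turn": [0,0,0,0,0,0,0,0,0,0]
}}

```text
time_s: 11.83
tcp_pos: [0.5163, 0.0416, -0.0077]
eef_rot: [-180.0, 0.0, -94.3]
contact_force: [-1.1, 0.4, 0.1]
gripper_width: 0.0003
```

```bash
python3 - <<'E'
from h import *
im,d=capture("side"); cv2.imwrite("pics/s9.png",cv2.resize(im[190:310,230:390],None,fx=5,fy=5)); np.savez("s9.npz",im=im,d=d)
P=cloud("side",d); g=(im[...,1].astype(int)-np.maximum(im[...,0],im[...,2])>50)&(abs(P[...,2]-.038)<.004)
g[:190]=0;g[310:]=0;g[:,:230]=0;g[:,390:]=0
t=-.0747;R=np.array([[np.cos(t),-np.sin(t)],[np.sin(t),np.cos(t)]])
q=(P[g][:,:2]-[.555,.089])@R*1000
print(g.sum(),np.percentile(q,[2,50,98],axis=0), cv2.minAreaRect(q.astype(np.float32)))
E
```

```text
282 [[-63.75253586 -37.16134244]
 [-41.79843906 -18.17074779]
 [ -6.48419979  -6.34128228]] ((-35.45500946044922, -21.964447021484375), (60.69428253173828, 34.039039611816406), 0.1435835212469101)
```

View pics/s9.png

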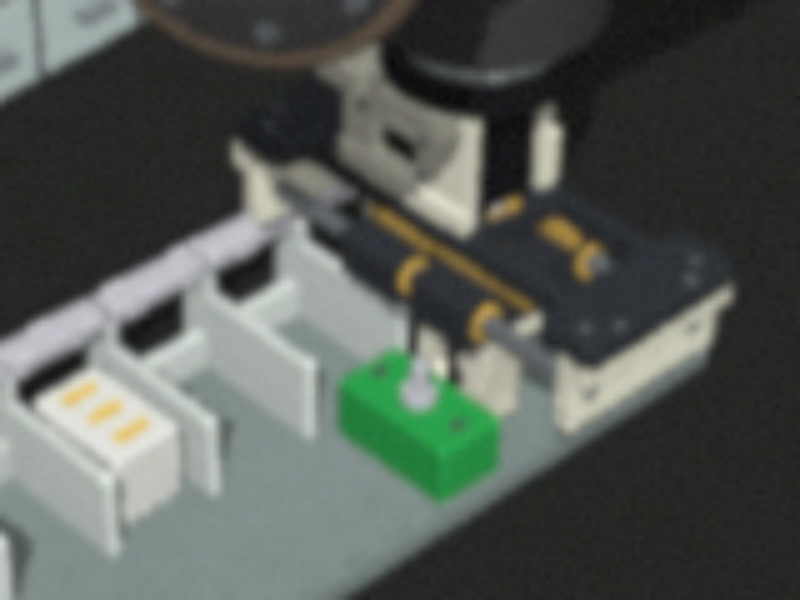

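{"api": "servo_tool", "payload": {
  "grip": [1,1,1,1,1,1,1,1,1,1],
  "translation": [
    [0.004,0,0],
    [0.01,0,0],
    [0.012,0,-0.003],
    [0.012,0,-0.015],
    [0.012,0,-0.035],
    [0.012,0,-0.06],
    [0.012,0,-0.08],
    [0.012,0,-0.088],
    [0.012,0,-0.09],
    [0.012,0,-0.09]
  ],
  "turn": [0,0,0,0,0,0,0,0,0,0]
}}

```text
time_s: 12.72
tcp_pos: [0.5153, 0.0292, 0.0826]
eef_rot: [-180.0, 0.0, -94.3]
contact_force: [-0.1, 0.1, -0.8]
gripper_width: 0.0001
```

{"api": "servo_tool", "payload": {
  "grip": [1,1,1,1,1,1,1],
  "translation": [
    [-0.006,0.012,0],
    [-0.015,0.028,0],
    [-0.025,0.045,0],
    [-0.033,0.059,0],
    [-0.037,0.066,0],
    [-0.037,0.066,0],
    [-0.037,0.066,0]
  ],
  "turn": [0,0,0,0,0,0,0]
}}

```text
time_s: 13.3
tcp_pos: [0.4519, 0.0713, 0.082]
eef_rot: [180.0, -0.0, -94.2]
contact_force: [0.3, 0.1, 0.8]
gripper_width: 0.0004
```

```bash
python3 - <<'E'
from h import *
for n,(a,b,c,e) in {"top":(170,275,200,390),"side":(190,310,230,390)}.items():
    im,d=capture(n); cv2.imwrite(f"pics/{n}10.png",cv2.resize(im[a:b,c:e],None,fx=4,fy=4,interpolation=cv2.INTER_CUBIC)); np.savez(n+"10.npz",im=im,d=d)
print(r.get_state()["tcp_pos"])
E
```

```text
[0.45260052 0.07107086 0.08209667]
```

View pics/top10.png

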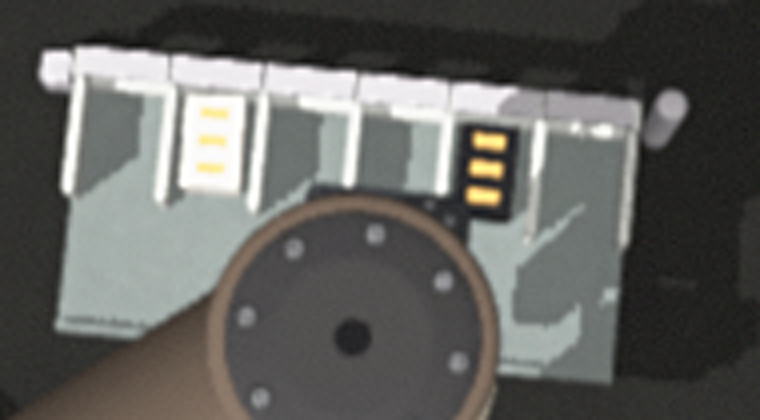

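View pics/side10.png

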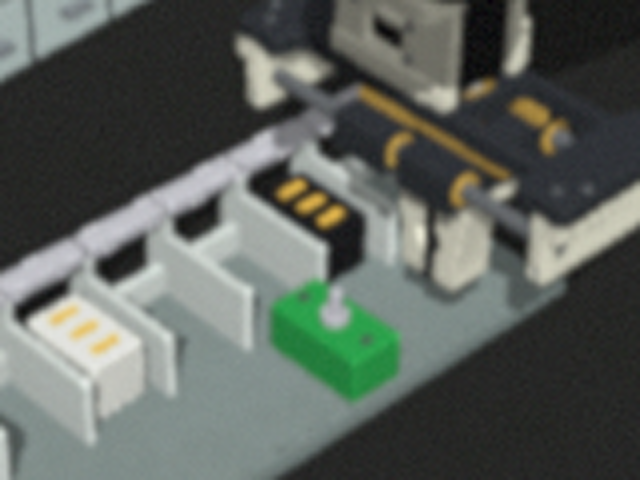

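```bash
python3 - <<'E'
from h import *
t=-.0747;R=np.array([[np.cos(t),-np.sin(t)],[np.sin(t),np.cos(t)]])
C=np.linalg.inv(np.array(calibration("side")["view"]))[:3,3]
def ray(cx,cy,z):
    u,v=(cx+.5)/4-.5+230,(cy+.5)/4-.5+190
    d=unproj("side",u,v,np.array(1.0))-C; w=C+d*(z-C[2])/d[2]; return ((w[:2]-[.555,.089])@R*1000).round(1)
for nm,c in {"div0 top":(248,290,.046),"div0 bot":(248,348,.010),"div-50 top":(328,248,.046),"div50 top":(172,336,.046),"div50bot":(172,395,.010),"blk left":(273,324,.038),"blk back":(318,284,.038),"blk right":(398,347,.038),"blk front":(350,376,.038),"bot front":(352,400,.010),"botleft":(274,348,.010),"rail joint0":(158,207,.064),"joint-50":(232,165,.064)}.items(): print(nm,ray(*c))
b=np.load("side10.npz"); 
o=np.array([0,0]);
# model overlay
import cv2
im=b["im"]; I=cv2.resize(im[190:310,230:390],None,fx=5,fy=5,interpolation=cv2.INTER_CUBIC)
def pr(x,y,z):
    w=np.array([.555,.089])+R@np.array([x,y])/1000; q=proj("side",[[*w,z/1000]])[0]; return tuple(int(k) for k in ((q-[230,190]+.5)*5-.5))
for y in (0,-50,50):
    for dy in(-2.5,2.5):
        cv2.line(I,pr(0,y+dy,46),pr(0,y+dy,10),(0,0,255),1)
        cv2.line(I,pr(0,y+dy,46),pr(62,y+dy,46),(0,0,255),1)
for z in(10,38): 
    P=[pr(x,y,z) for x,y in((-65,-41),(-5,-41),(-5,-9),(-65,-9))]
    cv2.polylines(I,[np.array(P)],True,(255,0,255),1)
cv2.imwrite("pics/ov.png",I)
E
```

```text
div0 top [ 4.9 -1.6]
div0 bot [ 3.7 -0.1]
div-50 top [  2. -53.]
div50 top [ 4.2 48. ]
div50bot [ 3.2 50.2]
blk left [-15.3   0.4]
blk back [ -8.1 -36.6]
blk right [-68.6 -32.1]
blk front [-67.8  -0.7]
bot front [-59.  -11.4]
botleft [-5.1 -9.6]
rail joint0 [67.2  2.4]
joint-50 [ 68.3 -48.1]
```

View pics/ov.png

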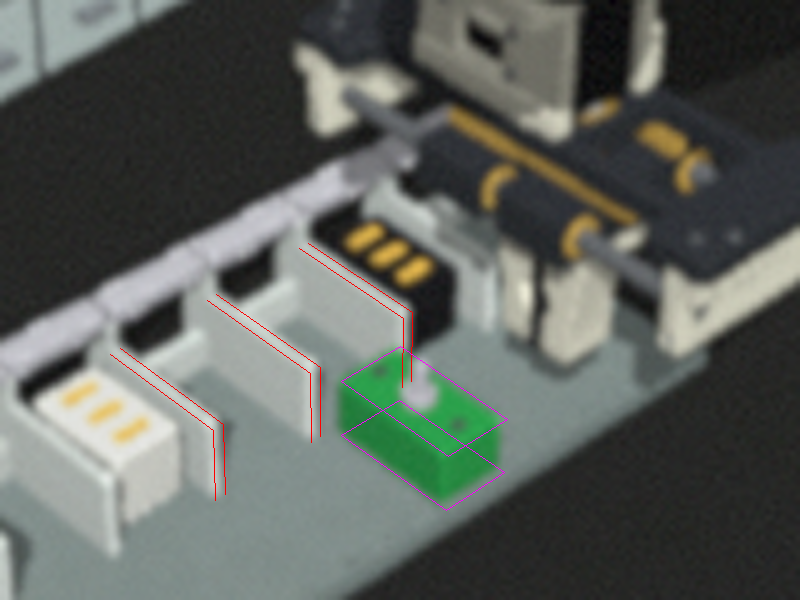

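{"api": "servo_tool", "payload": {
  "grip": [1,1,1,1,1,1,1,1],
  "translation": [
    [0,0,0.012],
    [0,0,0.03],
    [0,0,0.05],
    [0,0,0.068],
    [0,0,0.079],
    [0,0,0.084],
    [0,0,0.084],
    [0,0,0.084]
  ],
  "turn": [0,0,0,0,0,0,0,0]
}}

```text
time_s: 14.07
tcp_pos: [0.4527, 0.0709, -0.0016]
eef_rot: [180.0, -0.0, -94.3]
contact_force: [-0.2, -0.0, 0.1]
gripper_width: 0.0007
```

{"api": "servo_tool", "payload": {
  "grip": [1,1,1,1,1,1,1,1,1,1],
  "translation": [
    [0,-0.002,0],
    [0,-0.005,0],
    [0,-0.008,0],
    [0,-0.011,0],
    [0,-0.014,0],
    [0,-0.017,0],
    [0,-0.02,0],
    [0,-0.023,0],
    [0,-0.026,0],
    [0,-0.029,0]
  ],
  "turn": [0,0,0,0,0,0,0,0,0,0]
}}

```text
time_s: 14.9
tcp_pos: [0.4813, 0.0689, -0.0017]
eef_rot: [180.0, -0.0, -94.3]
contact_force: [-0.6, -0.3, 0.7]
gripper_width: 0.0004
```

```bash
python3 - <<'E'
from h import *
im,d=capture("side"); cv2.imwrite("pics/s11.png",cv2.resize(im[190:310,230:390],None,fx=5,fy=5))
E
```

```text
(no output)
```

View pics/s11.png

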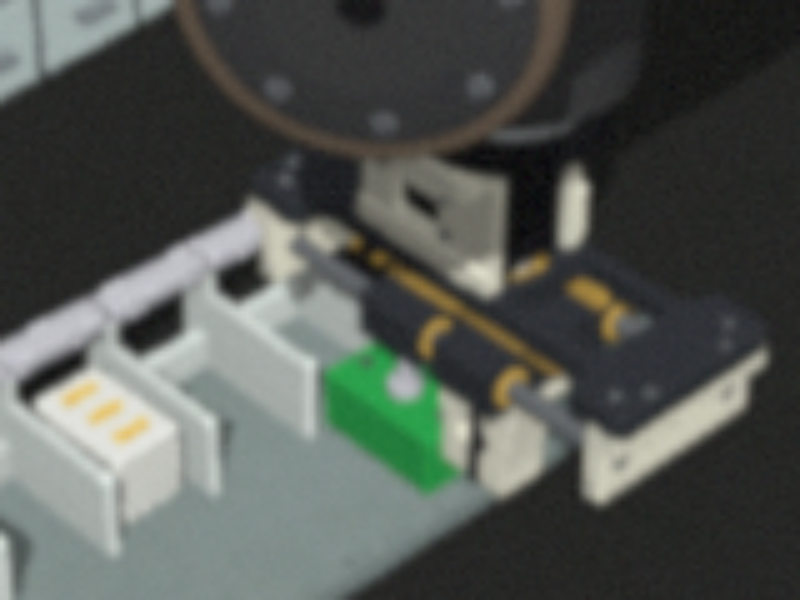

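{"api": "servo_tool", "payload": {
  "grip": [1,1,1,1,1,1,1,1,1,1],
  "translation": [
    [0,-0.002,0],
    [0,-0.005,0],
    [0,-0.008,0],
    [0,-0.011,0],
    [0,-0.014,0],
    [0,-0.017,0],
    [0,-0.02,0],
    [0,-0.023,0],
    [0,-0.025,0],
    [0,-0.027,0]
  ],
  "turn": [0,0,0,0,0,0,0,0,0,0]
}}

```text
time_s: 15.78
tcp_pos: [0.5084, 0.0669, -0.0016]
eef_rot: [180.0, -0.0, -94.3]
contact_force: [-1.5, -0.1, 1.5]
gripper_width: 0.0007
```

```bash
python3 - <<'E'
from h import *
im,d=capture("side"); cv2.imwrite("pics/s12.png",cv2.resize(im[190:310,230:390],None,fx=5,fy=5))
E
```

```text
(no output)
```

View pics/s12.png

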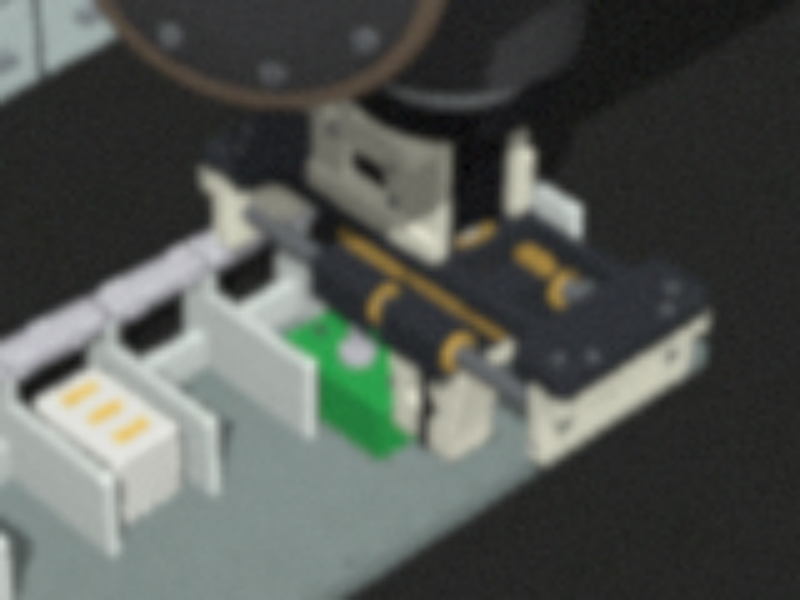

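{"api": "servo_tool", "payload": {
  "grip": [1,1,1,1,1,1,1,1,1,1],
  "translation": [
    [0,-0.002,0],
    [0,-0.005,0],
    [0,-0.008,0],
    [0,-0.011,0],
    [0,-0.014,0],
    [0,-0.017,0],
    [0,-0.019,0],
    [0,-0.02,0],
    [0,-0.021,0],
    [0,-0.021,0]
  ],
  "turn": [0,0,0,0,0,0,0,0,0,0]
}}

```text
time_s: 16.67
tcp_pos: [0.5293, 0.0654, -0.0017]
eef_rot: [-180.0, 0.0, -94.3]
contact_force: [-0.1, 0.7, -0.5]
gripper_width: 0.0005
```

{"api": "servo_tool", "payload": {
  "grip": [1,1,1],
  "translation": [
    [0,-0.001,0],
    [0,-0.002,0],
    [0,-0.002,0]
  ],
  "turn": [0,0,0]
}}

```text
time_s: 16.92
tcp_pos: [0.5313, 0.0653, -0.0016]
eef_rot: [-180.0, 0.0, -94.3]
contact_force: [-0.1, -0.6, -0.3]
gripper_width: 0.0007
```

{"api": "servo_tool", "payload": {
  "grip": [1,1,1],
  "translation": [
    [0,-0.001,0],
    [0,-0.002,0],
    [0,-0.002,0]
  ],
  "turn": [0,0,0]
}}

```text
time_s: 17.17
tcp_pos: [0.5333, 0.0651, -0.0016]
eef_rot: [-180.0, 0.0, -94.3]
contact_force: [-0.4, 0.2, 1.1]
gripper_width: 0.0005
```

{"api": "servo_tool", "payload": {
  "grip": [1,1,1],
  "translation": [
    [0,-0.001,0],
    [0,-0.0015,0],
    [0,-0.0015,0]
  ],
  "turn": [0,0,0]
}}

```text
time_s: 17.42
tcp_pos: [0.5347, 0.065, -0.0016]
eef_rot: [-180.0, 0.0, -94.3]
contact_force: [0.1, -0.3, -0.7]
gripper_width: 0.0003
```

{"api": "servo_tool", "payload": {
  "grip": [1,1,1],
  "translation": [
    [0,-0.001,0],
    [0,-0.001,0],
    [0,-0.001,0]
  ],
  "turn": [0,0,0]
}}

```text
time_s: 17.67
tcp_pos: [0.5357, 0.0649, -0.0016]
eef_rot: [-180.0, 0.0, -94.3]
contact_force: [-0.1, 0.2, 0.5]
gripper_width: 0.0006
```

```bash
python3 - <<'E'
from h import *
im,d=capture("side"); cv2.imwrite("pics/s13.png",cv2.resize(im[190:310,230:390],None,fx=5,fy=5))
E
```

```text
(no output)
```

View pics/s13.png

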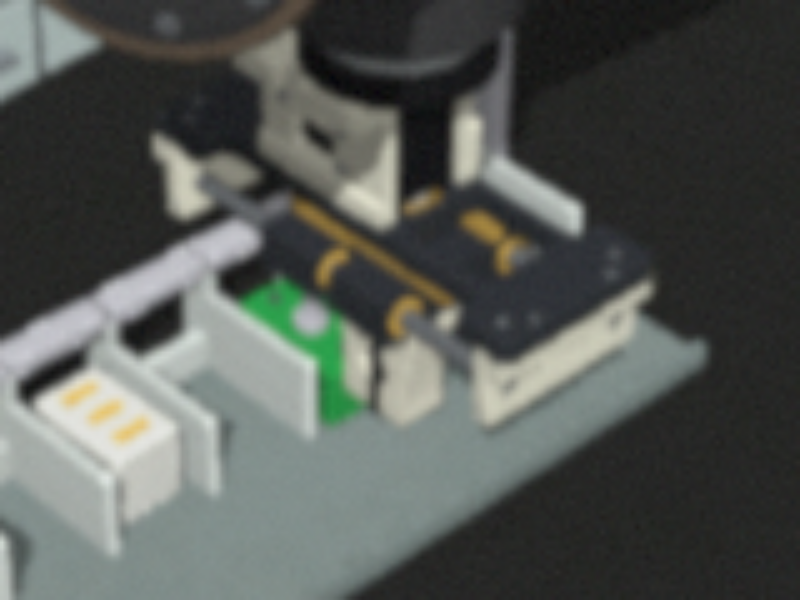

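{"api": "servo_tool", "payload": {
  "grip": [1,1,1,1],
  "translation": [
    [0,-0.001,0],
    [0,-0.002,0],
    [0,-0.003,0],
    [0,-0.003,0]
  ],
  "turn": [0,0,0,0]
}}

```text
time_s: 18.05
tcp_pos: [0.5388, 0.0647, -0.0016]
eef_rot: [-180.0, -0.0, -94.3]
contact_force: [0.3, 0.1, -0.2]
gripper_width: 0.0007
```

{"api": "servo_tool", "payload": {
  "grip": [1,1,1],
  "translation": [
    [0,-0.001,0],
    [0,-0.0015,0],
    [0,-0.0015,0]
  ],
  "turn": [0,0,0]
}}

```text
time_s: 18.3
tcp_pos: [0.5395, 0.0645, -0.0018]
eef_rot: [179.9, -0.0, -94.3]
contact_force: [-4.2, 1.1, 2.1]
gripper_width: 0.0006
```

{"api": "servo_tool", "payload": {
  "grip": [1,1,1],
  "translation": [
    [0,-0.001,0],
    [0,-0.0015,0],
    [0,-0.0015,0]
  ],
  "turn": [0,0,0]
}}

```text
time_s: 18.55
tcp_pos: [0.5395, 0.0643, -0.0019]
eef_rot: [179.8, -0.0, -94.3]
contact_force: [-10.1, 3.8, 6.0]
gripper_width: 0.0006
```

{"api": "servo_tool", "payload": {
  "grip": [1,1,1],
  "translation": [
    [0,-0.001,0],
    [0,-0.0015,0],
    [0,-0.0015,0]
  ],
  "turn": [0,0,0]
}}

```text
time_s: 18.8
tcp_pos: [0.5394, 0.064, -0.0021]
eef_rot: [179.7, -0.1, -94.3]
contact_force: [-14.8, 6.9, 10.3]
gripper_width: 0.0005
```

{"api": "servo_tool", "payload": {
  "grip": [1,1,1,1,1],
  "translation": [
    [0,0.004,0],
    [0,0.008,0],
    [0,0.014,0],
    [0,0.02,0],
    [0,0.02,0]
  ],
  "turn": [0,0,0,0,0]
}}

```text
time_s: 19.22
tcp_pos: [0.522, 0.0657, -0.0017]
eef_rot: [180.0, -0.0, -94.3]
contact_force: [-0.2, -0.4, 0.6]
gripper_width: 0.0002
```

```bash
python3 - <<'E'
from h import *
im,d=capture("side"); cv2.imwrite("pics/s14.png",cv2.resize(im[190:310,230:390],None,fx=5,fy=5))
im,d=capture("top"); cv2.imwrite("pics/t14.png",cv2.resize(im[170:275,200:390],None,fx=4,fy=4))
E
```

```text
(no output)
```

View pics/s14.png

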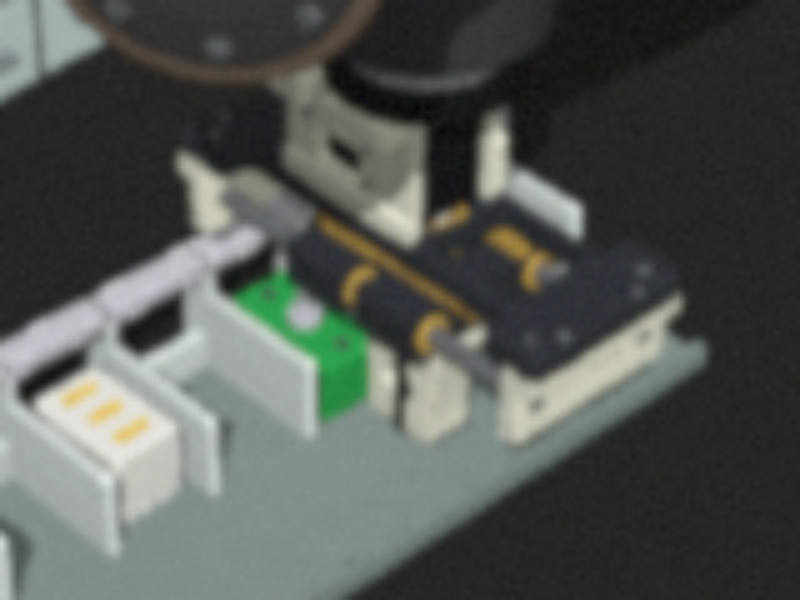

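View pics/t14.png

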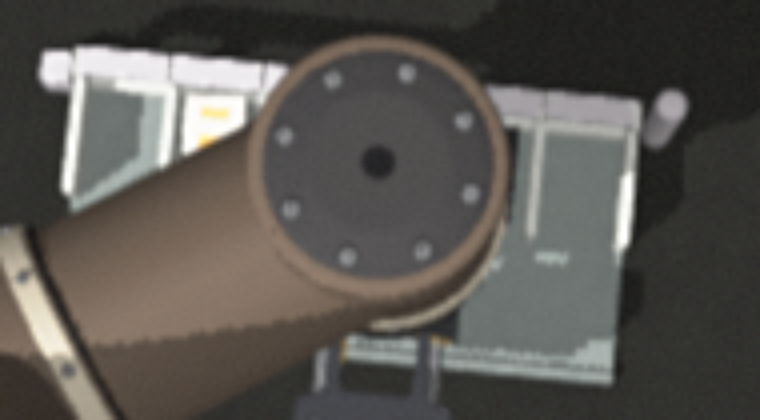

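{"api": "servo_tool", "payload": {
  "grip": [1,1,1,1,1,1,1,1,1,1],
  "translation": [
    [0,0.012,0],
    [0,0.03,0],
    [0,0.04,-0.02],
    [0,0.045,-0.05],
    [0,0.05,-0.085],
    [0.02,0.05,-0.11],
    [0.05,0.055,-0.13],
    [0.09,0.06,-0.13],
    [0.13,0.06,-0.13],
    [0.16,0.06,-0.13]
  ],
  "turn": [0,0,0,0,0,0,0,0,0,0]
}}

```text
time_s: 20.15
tcp_pos: [0.4511, -0.0911, 0.1293]
eef_rot: [-179.9, 0.0, -94.3]
contact_force: [0.2, -0.7, -0.6]
gripper_width: 0.0007
```

```bash
cat > look.py <<'E'
import sys
from h import *
k=sys.argv[1]
t=-.0747;R=np.array([[np.cos(t),-np.sin(t)],[np.sin(t),np.cos(t)]])
for n,(a,b,c,e) in {"top":(170,275,200,390),"side":(190,310,230,390)}.items():
    im,d=capture(n); np.savez(n+k+".npz",im=im,d=d)
    I=cv2.resize(im[a:b,c:e],None,fx=4,fy=4,interpolation=cv2.INTER_CUBIC); cv2.imwrite(f"pics/{n}{k}.png",I)
E
python3 look.py 15
```

```text
(no output)
```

View pics/top15.png

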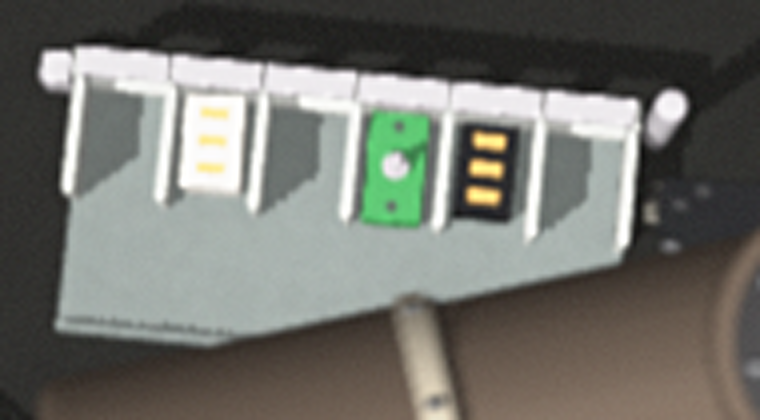

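View pics/side15.png

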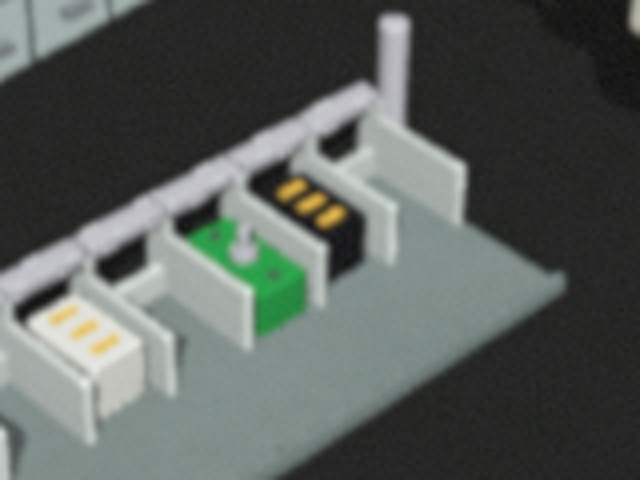

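```bash
python3 - <<'E'
from h import *
t=-.0747;R=np.array([[np.cos(t),-np.sin(t)],[np.sin(t),np.cos(t)]])
V=np.array(calibration("top")["view"]);C=np.linalg.inv(V)[:3,3]
z=np.load("top15.npz"); im=z["im"].astype(int)
g=(im[...,1]-np.maximum(im[...,0],im[...,2])>35).astype(np.uint8); g[:170]=0;g[275:]=0
# subpixel on upscaled
I=cv2.resize(z["im"][170:275,200:390],None,fx=4,fy=4,interpolation=cv2.INTER_CUBIC).astype(int)
G=((I[...,1]-np.maximum(I[...,0],I[...,2]))>45).astype(np.uint8)
cn=max(cv2.findContours(G,0,2)[0],key=cv2.contourArea)
def ray(cx,cy,zz):
    d=unproj("top",(cx+.5)/4-.5+200,(cy+.5)/4-.5+170,np.array(1.0))-C; w=C+d*(zz-C[2])/d[2]; return (w[:2]-[.555,.089])@R*1000
q=np.array([ray(x,y,.038) for x,y in cn[:,0]],np.float32)
print(q.min(0),q.max(0),cv2.minAreaRect(q))
z0=np.load("top0.npz")["im"]; I=cv2.resize(z0[170:275,200:390],None,fx=4,fy=4,interpolation=cv2.INTER_CUBIC).astype(int)
G=((I[...,1]-np.maximum(I[...,0],I[...,2]))>45).astype(np.uint8)
cn=max(cv2.findContours(G,0,2)[0],key=cv2.contourArea)
q=np.array([ray(x,y,.038) for x,y in cn[:,0]],np.float32); print(q.min(0),q.max(0),cv2.minAreaRect(q))
for y,c in zip((0,-50),((346,222),(438,230))): print(ray(*c,.046))
E
```

```text
[  0.36789486 -38.26241   ] [61.851173  -5.7356224] ((31.10988998413086, -21.999479293823242), (61.482357025146484, 32.52540969848633), 0.00502740778028965)
[-65.56874 -71.23647] [ -3.8810263 -39.085083 ] ((-34.783164978027344, -55.07429504394531), (61.44362258911133, 31.95534896850586), 0.945775032043457)
[-1.40120473  1.02349683]
[ -1.03128239 -48.56480902]
```

```bash
python3 - <<'E'
from h import *
s=r.get_state(); print(s["time_s"],s["contact_force"],s["tcp_pos"]); print(order.close_job())
E
```

```text
20.25 [0.49490554 0.18033236 0.34942915] [ 0.45069952 -0.09238186  0.12862868]
the job is handed in; nothing more can be done
None
```

The green switch block is fully home in the third gap from the tall post, and I handed the job in at 20.25 s.

- **Counting by touch:** The post stands at the right (-y) end. I lowered closed fingertips onto the back rail behind the first gap and felt about 6 N. I then slid along behind the second and third gaps at about 6.3 N and lifted off at `rail_d`.
- **Pushing:** I pushed the block sideways along the trough, then forward into the gap until it stopped hard. The wrist force at the stop reached about 19 N.
- **Final check of the block:** The last top picture puts its centre at about rack (31–32, -23) mm. It sits straight, with its front flush with the divider ends.
- **Rest of the scene:** The two filed boxes look unmoved in that picture. I did not check the spanner, tray or jar again. The gripper was raised clear, with no contact force.

**Readings that disagreed:**
- **TCP height:** The reported TCP z was about 25 mm lower than the real fingertips, by both the camera and the rail contact. I worked from the touched height instead.
- **Finger thickness:** The closed fingers proved thinner than I assumed, so the stop came about 6 mm later than predicted.
- **Side force at the stop:** The push also showed about 7 N sideways and 10 N upward. I did not find the cause, but the later pictures show the block flat.

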